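# Index the marking-out turntable and bring the pen to the glass

### The arm

A 6-joint arm with a two-finger parallel gripper is mounted at the origin on the work surface. World frame = base frame: x ahead of the robot, y to its left, z up, the work surface at z = 0. Lengths are in m, angles in rad, forces in N, time in s.
With the tool pointing down it reaches from about 0.375 to 0.9 m from the base axis. Payload 3.1 kg.
Tool frame: the origin (TCP) lies midway between the tips of the shut fingers; the grasp point (between the pads) lies robot.grip_point_offset behind it (robot.grip_point_offset is the distance from the TCP to the grasp point, in m); z points along the fingers, y is the direction in which the jaws open and shut (so a half turn about z gives the same grasp; the last joint's range is limited). The gripper opens to 87 mm and grips with 3 to 60 N. Pads are 19 mm wide; open, the fingers measure 117 mm over their backs; the gripper's body (75 mm by 190 mm) begins 51 mm behind the grasp point.
Start: joints at [-1.438, 0.527, 1.433, -0, 1.181, -0.178], TCP at [0.191, -0.595, 0.223] pointing down, gripper open.
Joint ranges: [-3.08, 3.08], [-0.75, 2.2], [0.22, 2.44], [-1.43, 4.57], [0, 2.65], [-2.85, 2.85]. Speed limits (rad/s): [2.79, 2.79, 3.14, 3.14, 3.14, 3.14].

### API

Orientations are given as a unit quaternion [x, y, z, w].
In Python, from rig import robot, cams, hand_in gives the robot as it stands. The module is installed in compiled form; this text tells all that it offers.
- The arm moves only by the tool send_rows, never from a script. Its argument "steps" is one flat list of numbers, 5 for each row, row after row: the finger opening in m, from 0 to 0.087, then the shift along the tool's x, y, z in m, then the turn about the tool's z in rad. A call has 1 to 8 rows; each row is the pose to reach, as a shift and turn from the pose measured when the call began, along the tool's axes at that moment; what a row does not reach only later rows make up. A row lasts 1/8 s, in which the tool goes at most 62.5 mm and 10.7 degrees, less where a joint would pass 70% of its speed; a pose out of reach is approached as far as the arm can. A call with a gripper value outside its range is refused whole. The fingers move at their own pace and stop on an object; "force" is the grip in N (left out, the last holds). Time passes only in rows, so rows that repeat a pose let the fingers close. It gives the time, the measured TCP pose, the force and the opening at its end, in the units of the state.
- robot.get_obs(): the state, without advancing time (a new reading comes with each control period).
- cams.camera(name): name is "scene" or "top" or "wrist"; returns a dict with "color" (480x640x3 uint8, red, green, blue), "range_z" (480x640 float32, m along the optical axis (not along the pixel's ray), 0 where there is no reading), "intrinsics" (3x3 intrinsics, pixels), "k1" (the pictures are not rectified: a ray, as slopes to the right and down, at radius r is drawn at 1 + k1 r^2 times it, then the intrinsics apply), "extrinsics" (4x4, takes a point from camera to world coordinates). Camera axes: x right, y down, z forward; pixel columns grow to the right and rows downward; lengths in m; the calibration is good to about 2 mm. A picture is of the moment at which its call begins.
- hand_in(): hands the job in, once; it reports no verdict.
The state is a dict: "time": time; "q": joint angles; "joint_velocities": joint speeds; "joint_torque": joint torques, N m; "position": TCP position; "tool_rot": TCP orientation; "ft_force": force on the tool from outside, world axes, zero at the start; "moment": the same for the moment, N m; "grip_width": finger opening in m.
Only numpy, scipy, OpenCV 4.12 (cv2) and the standard library are available. Lean on these libraries where they do the work, as an engineer would, in place of code of your own. Each camera call takes 0.05 s, during which the arm holds its last target.

### The job

Push the turntable's protruding tab round until it points at the middle of the label plate with three dots; only then push the pen slide in, fully home against its stop, so that the pen stands at the glass. Just push with the fingers: do not touch or lift the vase, and leave the other things on the bench where they are.

Things in the scene. Friction and masses are not known exactly. Their poses are not given: they have to be found in the camera images.
- turn_axis (a point): point on the turntable's vertical axis, level with its top face, 55 mm above the table. The steel turntable is a disc of radius 90 mm on a fixed grey stand. This frame turns with the stand (z up). The stand: a round foot of radius 190 mm, its top 20 mm above the table, with a 90 mm wide extension reaching 280 mm out along +y, carrying the pen slide.
- tab_point (a point): point on the centre line of the turntable's tab, 165 mm from the axis, 55 mm above the table (beyond the tab's end): over a label's centre when the tab points at it. Tab: dark steel block sticking out of the rim, 14 mm wide, from 90 to 140 mm from the axis, 40 to 70 mm above the table. Frame x outward along the tab, z up.
- turntable (a joint): turntable angle (rad), growing counterclockwise from above; at 0 the tab is at 260 degrees from +x of turn_axis. Stops at -1.66 and 1.66; starts within -0.26 to 0.26, two labels on either side. Dry friction of 0.2 N m (2 N at the tab) holds it where it is left: no detents, no coasting.
- label3: the three-dot label: fixed aluminium disc 46 mm across, 3 mm thick, with three 11 mm dark dots, on the foot, its top 24 mm above the table, 165 mm from the axis; origin under its centre. Like plates have one, two and four dots; the four lie at 180, 228, 292 and 340 degrees from +x of turn_axis, in an order that differs each time.
- pen_push (a point): centre of the flat upright outer face of the pen slide's push plate, 130 mm above the table; plate 44 mm wide, from 105 to 155 mm above the table (top of the slide). Frame y points level outward from the turn axis: push along -y; free space behind. 230 mm from the axis when fully out, 180 mm when in. A white pen, 17 mm thick, points inward from it, 125 mm above the table.
- pen_slide (a joint): travel of the pen slide towards the glass (m): 0 fully out, 0.050 home against its stop, where the pen tip is 3 mm from the glass. Starts between 0 and 0.015. Friction about 2.5 N, stays where it is left.
- vase_mid (a point): centre of the loose glass vase standing on the middle of the turntable between three low chocks: 130 mm tall, at most 76 mm across, rim 185 mm above the table; this point is 120 mm above the table. It turns with the turntable; frame z along its axis. Not to be touched.
- spare_clamp: spare aluminium rod clamp, block 42 x 30 x 30 mm with a thumb screw, loose on the stand's foot between the pen slide and the scale; origin under its centre; leave alone
- upright_marker: marker pen 22 mm thick, 110 mm tall, standing on its black cap, loose on the stand's foot on the other side of the pen slide; origin under it; leave alone
- lying_marker: marker pen 130 x 18 mm lying on the table; origin under its centre; leave alone
- caliper: flat steel caliper 200 mm long, 9 mm high, on the table; leave alone
- tape_roll: roll of tape, 90 mm across, 24 mm high, on the table; leave alone
- glass_bowl: glass bowl, 100 mm across, 60 mm high, on the table; leave alone
- pen_tin: tin 72 mm across, 90 mm high, with pens reaching 160 mm, on the table; leave alone
There are look-alikes about, which are no part of the job. Leave any orange or pink look-alike of the part that bears vase_mid alone.

How it is judged:
On the way, in this order (a step that is already met when the one before it is completed fails the run):
1. the tab points at the three-dot label, the pen slide still drawn back (horizontal distance between tab_point and label3 below 0.012 m and value of joint pen_slide below 0.03 m and velocity of joint turntable between -0.05 and 0.05 rad/s), for 0.3 s.
2. the pen slide is home (value of joint pen_slide above 0.046 m), for 0.2 s.
At the end, for the whole second after the job is handed in: The tab points at the three-dot label (the point 165 mm out on its centre line within 12 mm of the label's centre) and is still, the pen slide is home (travel over 46 of 50 mm), and the vase stands upright on the turntable within 12 mm of its axis (horizontal distance between tab_point and label3 below 0.012 m and value of joint pen_slide above 0.046 m and angle between vase_mid's own z axis and vertical below 0.1 rad and horizontal distance between vase_mid and turn_axis below 0.012 m and height (world z) of vase_mid between 0.112 and 0.128 m and velocity of joint turntable between -0.05 and 0.05 rad/s); the robot touches nothing.
It fails at once if the pen slide is pushed in (over 30 mm) while the tab is not at the three-dot label (value of joint pen_slide above 0.03 m and horizontal distance between tab_point and label3 above 0.014 m).
It fails at once if the robot touches the vase (contact force between the arm and vase above 1 N).
It fails at once if the fingers touch the vase (contact force between the fingers and vase above 1 N).
It fails at once if the vase is lifted or tipped (z of vase_mid in the frame of turn_axis above 0.08 m or angle between vase_mid's own z axis and vertical above 0.2 rad).
It fails at once if another thing on the bench is moved more than 30 mm (distance of any of spare_clamp, upright_marker, lying_marker, caliper, tape_roll, glass_bowl, pen_tin from where it was at the start of the episode above 0.03 m).
It also fails if it takes over 58 s, if anything falls off the work surface, if the arm or the gripper's body presses on something with over 40 N, if the wrist force passes 120 N, or if a joint passes its speed limit or range.

## Working session

There is one attempt and no reset: what is moved stays moved. The work goes in short steps, Python scripts to look and compute and a tool call to move; the robot and the scene stay as the last step left them, time stands still between calls to the robot, and variables do not carry over. Pictures are saved under pics/ and viewed, and the job is handed in when it is done.

Besides the shell and the picture viewer there is one more tool, called after "Request:" as name(argument=value, ...), one argument or row to a line, values as JSON. send_rows: Moves the arm, as the interface text tells. Its arguments: {"type":"object","properties":{"steps":{"type":"array","items":{"type":"number"}},"force":{"type":"number"}},"required":["steps"]}

```bash
mkdir -p pics; python3 - <<'E'
from rig import robot,cams
import cv2,numpy as np,pickle
o=robot.get_obs();print({k:np.round(v,3) for k,v in o.items()},robot.grip_point_offset)
for n in ["scene","top","wrist"]:
    c=cams.camera(n);pickle.dump(c,open(f"pics/{n}0.pkl","wb"))
    cv2.imwrite(f"pics/{n}0.png",c["color"][:,:,::-1]);print(n,c["intrinsics"],c["k1"],np.round(c["extrinsics"],3))
E
```

```text
{'time': np.float64(0.0), 'q': array([-1.439,  0.528,  1.434, -0.   ,  1.181, -0.178]), 'joint_velocities': array([ 0.001, -0.   , -0.001, -0.   ,  0.003,  0.001]), 'joint_torque': array([ -0.   , -44.004, -17.659,   0.063,   0.058,  -0.   ]), 'position': array([ 0.191, -0.594,  0.222]), 'tool_rot': array([ 0.988,  0.155,  0.   , -0.001]), 'ft_force': array([ 0.014,  0.859, -0.342]), 'moment': array([ 0.02 , -0.029,  0.006]), 'grip_width': np.float64(0.087)} 0.0187
scene [[472.774042     0.         313.75540401]
 [  0.         472.774042   236.65809584]
 [  0.           0.           1.        ]] 0.026568003861262034 [[-6.750e-01  5.970e-01 -4.350e-01  1.112e+00]
 [ 7.380e-01  5.460e-01 -3.960e-01  4.810e-01]
 [ 1.000e-03 -5.880e-01 -8.090e-01  1.091e+00]
 [ 0.000e+00  0.000e+00  0.000e+00  1.000e+00]]
top [[619.48922871   0.         310.12230671]
 [  0.         619.48922871 241.48616849]
 [  0.           0.           1.        ]] -0.15009812350614024 [[ 0.024 -0.982  0.19   0.282]
 [-1.    -0.025 -0.006  0.012]
 [ 0.011 -0.19  -0.982  1.563]
 [ 0.     0.     0.     1.   ]]
wrist [[412.24671934   0.         322.11906737]
 [  0.         412.24671934 238.96779812]
 [  0.           0.           1.        ]] -0.01022084225329564 [[ 0.305 -0.908 -0.288  0.272]
 [-0.952 -0.291 -0.091 -0.568]
 [-0.002  0.302 -0.953  0.383]
 [ 0.     0.     0.     1.   ]]
```

View pics/scene0.png

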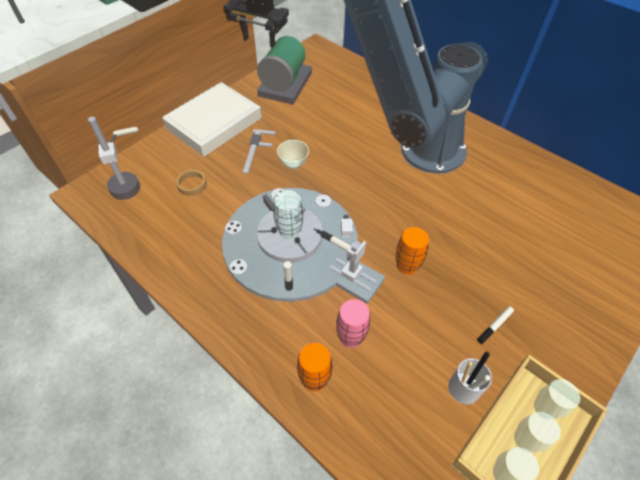

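View pics/top0.png

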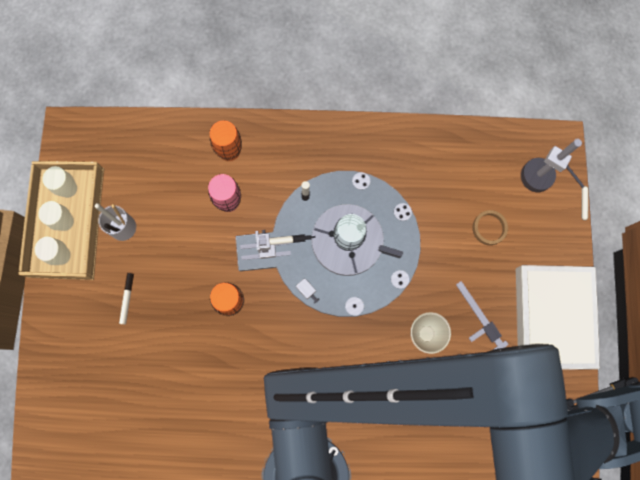

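View pics/wrist0.png

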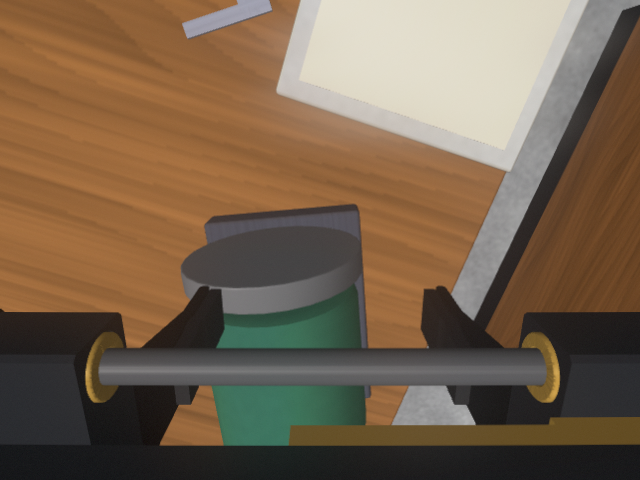

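The scene camera shows the stand centred near (290,240), and the top camera near (347,242). The labels in the top view are at (361,181), (403,212), (400,279) and (354,306). The tab is at (391,251), the pen slide at (265,242), and the vase at (350,232). The orange and pink look-alikes stand off the stand. Next I'll crop close to read the dots.

```bash
cat > h.py <<'E'
import numpy as np,pickle,cv2
def rays(c,uv):
    K=c["intrinsics"];uv=np.atleast_2d(uv).astype(float)
    d=(uv-[K[0,2],K[1,2]])/[K[0,0],K[1,1]]
    x=d.copy()
    for _ in range(30): x=d/(1+c["k1"]*(x**2).sum(1,keepdims=True))
    v=np.c_[x,np.ones(len(x))]@c["extrinsics"][:3,:3].T
    return c["extrinsics"][:3,3],v
def plane(c,uv,z):
    p,v=rays(c,uv);return p+v*((z-p[2])/v[:,2:3])
def proj(c,P):
    E=c["extrinsics"];q=(np.atleast_2d(P)-E[:3,3])@E[:3,:3];x=q[:,:2]/q[:,2:]
    x=x*(1+c["k1"]*(x**2).sum(1,keepdims=True));K=c["intrinsics"]
    return x*[K[0,0],K[1,1]]+[K[0,2],K[1,2]]
def tri(cs,uvs):
    A=np.zeros((3,3));b=np.zeros(3)
    for c,uv in zip(cs,uvs):
        p,v=rays(c,uv);v=v[0]/np.linalg.norm(v);M=np.eye(3)-np.outer(v,v);A+=M;b+=M@p
    return np.linalg.solve(A,b)
def load(n): return pickle.load(open(f"pics/{n}.pkl","rb"))
E
python3 - <<'E'
from h import *
t=load("top0");s=load("scene0")
cv2.imwrite("pics/tc.png",cv2.resize(t["color"][150:330,220:440,::-1],None,fx=3.4,fy=3.3,interpolation=cv2.INTER_CUBIC))
cv2.imwrite("pics/sc.png",cv2.resize(s["color"][170:310,210:400,::-1],None,fx=4,fy=4,interpolation=cv2.INTER_CUBIC))
for n,uv in dict(a=(361,181),b=(403,212),c=(400,279),d=(354,306)).items(): print(n,plane(t,uv,.024))
print("tab",plane(t,[391,251],.07))
E
```

```text
a [[ 0.74228637 -0.12585133  0.024     ]]
b [[ 0.6627571  -0.23458208  0.024     ]]
c [[ 0.48931992 -0.22616347  0.024     ]]
d [[ 0.41892093 -0.11098967  0.024     ]]
tab [[ 0.55194819 -0.19693566  0.07      ]]
```

View pics/tc.png

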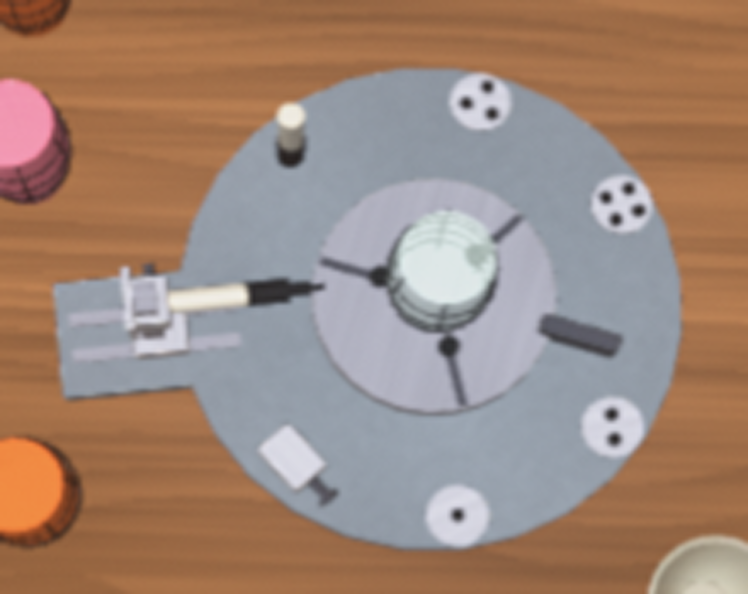

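View pics/sc.png

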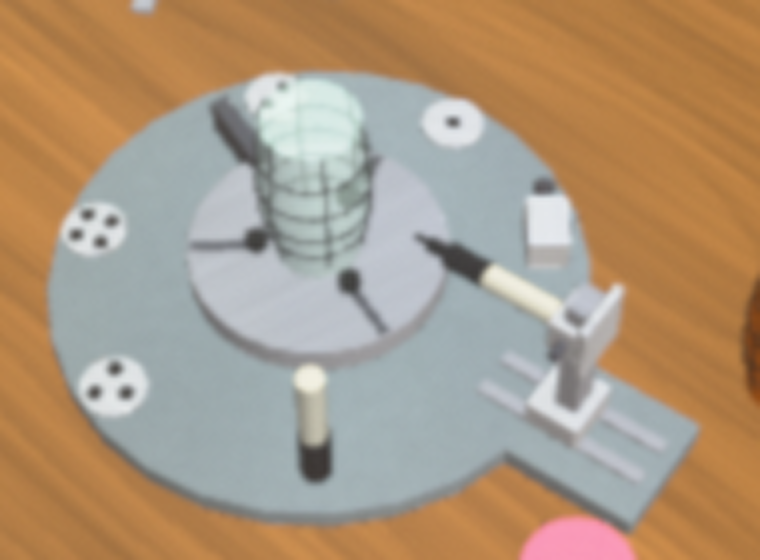

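The three-dot label is "a", at top (361,181) and scene (238,267). That is the 340° label, on the far (+x) side. The tab at top (391,251) needs to go about 80° counterclockwise, past the four-dot label. Next I'll measure the pose from both views.

```bash
cat > m.py <<'E'
from h import *
def blobs(c,mask):
    n,l,st,ce=cv2.connectedComponentsWithStats(mask.astype(np.uint8));return [(ce[i],st[i]) for i in range(1,n)]
def labelc(c,guess,r):
    # white-ish plate: convex hull of bright low-saturation blob, moments of hull
    hsv=cv2.cvtColor(c["color"],cv2.COLOR_RGB2HSV);g=np.array(guess)
    m=((hsv[...,2]>205)&(hsv[...,1]<40)).astype(np.uint8)
    w=np.zeros_like(m);cv2.circle(w,tuple(int(v) for v in g),r,1,-1);m*=w
    p=cv2.findNonZero(m);h=cv2.convexHull(p);M=cv2.moments(h);return np.array([M["m10"]/M["m00"],M["m01"]/M["m00"]]),cv2.contourArea(h)
E
python3 - <<'E'
from m import *
from scipy.optimize import least_squares
t=load("top0");s=load("scene0")
T=dict(a=(361,181),b=(403,212),c=(400,279),d=(354,306))
S=dict(a=(238,267),b=(233.5,227.5),d=(323,200.5))
ang=dict(a=340,b=292,c=228,d=180)
P={}
for k in T:
    uv,A=labelc(t,T[k],13);x=plane(t,uv,.024)[0];P[k]=x;print(k,uv,A,x.round(4))
    if k in S:
        u2,A2=labelc(s,S[k],13);print("  scene",u2,A2,plane(s,u2,.024)[0].round(4),"tri",tri([t,s],[uv,u2]).round(4))
def f(p): return np.concatenate([P[k][:2]-p[:2]-.165*np.array([np.cos(np.radians(ang[k])+p[2]),np.sin(np.radians(ang[k])+p[2])]) for k in P])
r=least_squares(f,[.58,-.08,0]);print("axis",r.x,np.degrees(r.x[2]),f(r.x).round(4))
cx,cy,th=r.x
# tab: dark pixels near tab
g=t["color"].astype(int).sum(2)
m=np.zeros(g.shape,np.uint8);m[240:262,380:408]=(g[240:262,380:408]<300)
pts=cv2.findNonZero(m)[:,0,:];print(len(pts),pts.min(0),pts.max(0))
w=plane(t,pts,.068)[:,:2];c0=w.mean(0);print("tab c",c0,"ang",np.degrees(np.arctan2(c0[1]-cy,c0[0]-cx)-th),"r",np.hypot(*(c0-[cx,cy])))
for i in range(4):
    k='abcd'[i]
E
```

```text
a [360.79166667 180.51736111] 192.0 [ 0.7436 -0.1253  0.024 ]
  scene [238.03869048 266.18452381] 168.0 [ 0.7471 -0.125   0.024 ] tri [ 0.7453 -0.1264  0.0202]
b [402.24935065 211.50735931] 192.5 [ 0.664  -0.2326  0.024 ]
  scene [233.11498708 226.93281654] 129.0 [ 0.6679 -0.2331  0.024 ] tri [ 0.6657 -0.2343  0.0204]
c [399.82443929 278.82521268] 215.5 [ 0.4898 -0.2257  0.024 ]
d [354.09684685 305.66891892] 222.0 [ 0.4198 -0.1112  0.024 ]
  scene [322.84980237 200.40052701] 126.5 [ 0.4229 -0.1113  0.024 ] tri [ 0.4205 -0.1122  0.0209]
axis [ 0.58286776 -0.08950977  0.13183487] 7.55358149700305 [-0.0004 -0.0002 -0.0002  0.0004  0.0002 -0.0001  0.0005 -0.    ]
141 [380 246] [401 257]
tab c [ 0.55075605 -0.19519827] ang -114.45412292843801 r 0.11045913874232373
```

```bash
cat > mv.py <<'E'
from h import *
from rig import robot
def cur():
    o=robot.get_obs();p=o["position"];x,y,z,w=o["tool_rot"]
    X=np.array([1-2*(y*y+z*z),2*(x*y+z*w),2*(x*z-y*w)]);return p,np.arctan2(X[1],X[0]),o
def rel(targets):
    p,yaw,o=cur();X=np.array([np.cos(yaw),np.sin(yaw)]);Y=np.array([np.sin(yaw),-np.cos(yaw)])
    print("now",p.round(4),"yaw",round(yaw,3),"t",o["time"],"q",o["q"].round(2),"F",o["ft_force"].round(1))
    for t in targets:
        d=np.array(t[:2])-p[:2];print(np.round([d@X,d@Y,p[2]-t[2],yaw-t[3]],3).tolist())
E
python3 - <<'E'
from mv import *
rel([(.507,-.189,.25,-1.45),(.507,-.189,.045,-1.45)])
t=load("top0");print(plane(t,(431,333),.05))
E
```

```text
now [ 0.1911 -0.5945  0.2218] yaw 0.311 t 0.15 q [-1.44  0.53  1.43 -0.    1.18 -0.18] F [-0.3  0.2  0.4]
[0.425, -0.289, -0.028, 1.761]
[0.425, -0.289, 0.177, 1.761]
[[ 0.35426675 -0.29869921  0.05      ]]
```

Request:
send_rows(
  steps=[0.087,0,0,-0.028,0.176,0.02,0.045,-0.03,-0.028,0.35,0,0.09,-0.06,-0.028,0.53,0,0.14,-0.095,-0.028,0.7,0,0.19,-0.13,-0.028,0.88,0,0.24,-0.16,-0.028,1.06,0,0.29,-0.2,-0.028,1.23,0,0.34,-0.23,-0.028,1.4],
  force=20,
)

```text
time: 1.15
position: [0.4377, -0.279, 0.2501]
tool_rot: [0.859, -0.513, -0.001, -0.001]
ft_force: [0.2, -0.5, 1.1]
grip_width: 0.0249
```

```bash
python3 - <<'E'
from mv import *
rel([(.507,-.189,.25,-1.45),(.507,-.189,.12,-1.45)])
E
```

```text
now [ 0.4377 -0.279   0.2501] yaw -1.076 t 1.15 q [-0.78  0.35  1.66  0.    1.13  1.86] F [ 0.2 -0.5  1.1]
[-0.046, -0.104, 0.0, 0.374]
[-0.046, -0.104, 0.13, 0.374]
```

Request:
send_rows(
  steps=[0,-0.015,-0.035,0,0.18,0,-0.03,-0.07,0,0.36,0,-0.046,-0.104,0,0.5,0,-0.046,-0.104,0.03,0.574,0,-0.046,-0.104,0.08,0.574,0,-0.046,-0.104,0.12,0.574,0,-0.046,-0.104,0.12,0.574],
)

```text
time: 2.02
position: [0.5049, -0.1874, 0.1275]
tool_rot: [-0.678, 0.735, 0.005, -0.001]
ft_force: [-0.5, 1.3, 1.4]
grip_width: 0.0004
```

```bash
python3 - <<'E'
from mv import *
from rig import cams
rel([(.507,-.189,.045,-1.65)])
for n in ["scene","top","wrist"]:
    c=cams.camera(n);pickle.dump(c,open(f"pics/{n}1.pkl","wb"))
    im=c["color"][:,:,::-1]
    if n=="scene": im=cv2.resize(im[120:320,180:410],None,fx=3,fy=3)
    if n=="top": im=cv2.resize(im[150:350,220:450],None,fx=3,fy=3)
    cv2.imwrite(f"pics/{n}1.png",im)
E
```

```text
now [ 0.5049 -0.1874  0.1275] yaw -1.65 t 2.025 q [-0.56  0.55  1.73  0.    0.87  2.66] F [-0.5  1.3  1.4]
[0.001, -0.002, 0.082, -0.0]
```

View pics/scene1.png

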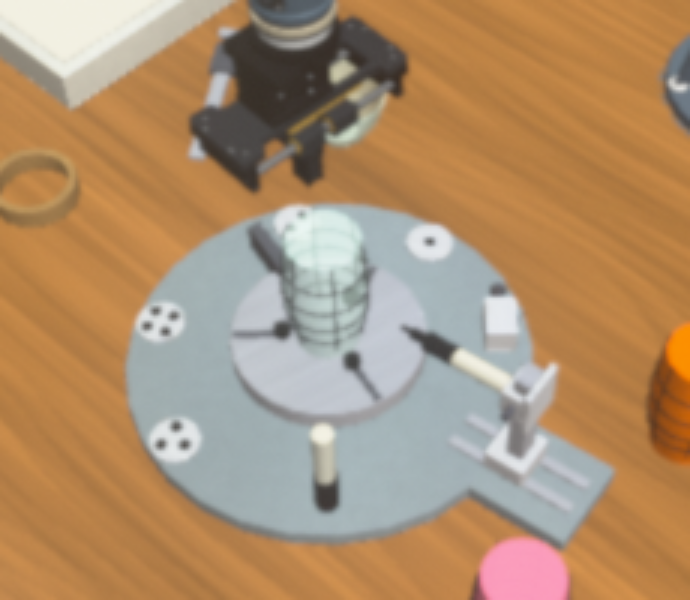

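View pics/top1.png

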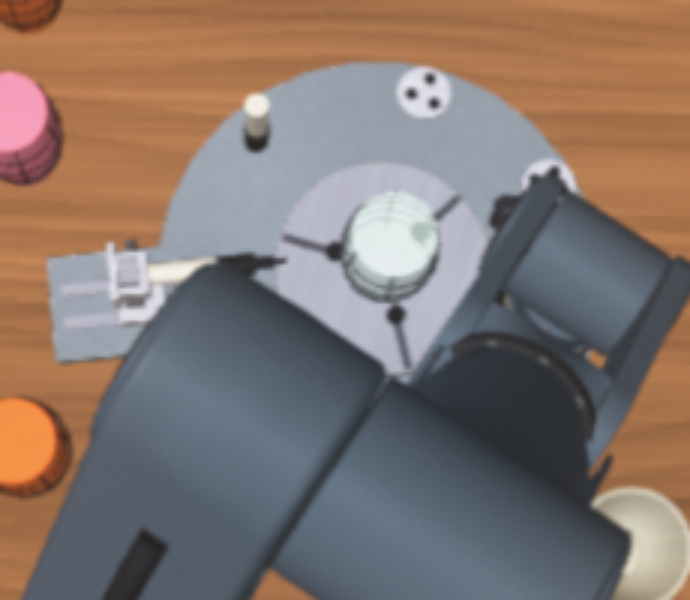

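View pics/wrist1.png

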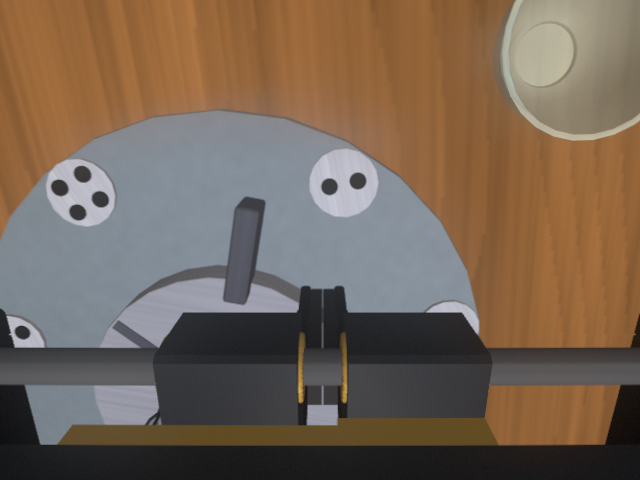

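```bash
cat >> mv.py <<'E'
AX=np.array([.5845,-.0895])
def arc(phis,r=.122,z=.045,yawmin=-1.65,yoff=0):
    rel([(AX[0]+r*np.cos(a),AX[1]+r*np.sin(a),z,max(a+yoff,yawmin)) for a in np.radians(phis)])
E
python3 - <<'E'
from mv import *
rel([(.505,-.188,.045,-1.65)])
arc([-125,-121,-116,-111,-106,-101,-96])
E
```

```text
now [ 0.5084 -0.1896  0.1316] yaw -1.65 t 2.175 q [-0.56  0.55  1.73  0.    0.87  2.66] F [-0.5 -0.3  1.4]
[-0.001, 0.003, 0.087, -0.0]
now [ 0.5084 -0.1896  0.1316] yaw -1.65 t 2.175 q [-0.56  0.55  1.73  0.    0.87  2.66] F [-0.5 -0.3  1.4]
[-0.001, -0.006, 0.087, -0.0]
[0.003, -0.014, 0.087, -0.0]
[0.008, -0.023, 0.087, -0.0]
[0.011, -0.033, 0.087, -0.0]
[0.014, -0.044, 0.087, -0.0]
[0.015, -0.054, 0.087, -0.0]
[0.016, -0.065, 0.087, -0.0]
```

Request:
send_rows(
  steps=[0,0.0,0.0,0.03,0,0,0.0,0.0,0.06,0,0,0.0,0.0,0.082,0,0,0,0,0.082,0],
)

```text
time: 2.68
position: [0.5088, -0.1898, 0.0501]
tool_rot: [-0.678, 0.735, -0.001, 0.001]
ft_force: [0.2, -0.1, 1.2]
grip_width: 0.0007
```

```bash
python3 - <<'E'
from mv import *
arc([-125,-121,-116,-111,-106,-101,-96,-91])
E
```

```text
now [ 0.5088 -0.1898  0.0501] yaw -1.65 t 2.675 q [-0.56  0.68  1.77  0.    0.69  2.66] F [ 0.2 -0.1  1.2]
[-0.001, -0.006, 0.005, -0.0]
[0.003, -0.013, 0.005, -0.0]
[0.008, -0.023, 0.005, -0.0]
[0.011, -0.033, 0.005, -0.0]
[0.014, -0.043, 0.005, -0.0]
[0.015, -0.054, 0.005, -0.0]
[0.016, -0.064, 0.005, -0.0]
[0.016, -0.075, 0.005, -0.062]
```

Request:
send_rows(
  steps=[0,0,-0.006,0.005,0,0,0.003,-0.013,0.005,0,0,0.008,-0.023,0.005,0,0,0.011,-0.033,0.005,0,0,0.014,-0.043,0.005,0,0,0.015,-0.054,0.005,0,0,0.016,-0.064,0.005,0,0,0.016,-0.075,0.005,-0.06],
)

```text
time: 3.68
position: [0.5821, -0.2113, 0.0448]
tool_rot: [-0.701, 0.713, 0.001, 0.0]
ft_force: [-3.6, 1.6, 1.4]
grip_width: 0.0005
```

```bash
python3 - <<'E'
from mv import *
from rig import cams
arc([-86,-80,-74,-68,-62,-56,-50,-46])
for n in ["scene","wrist"]:
    c=cams.camera(n)
    im=c["color"][:,:,::-1]
    if n=="scene": im=cv2.resize(im[60:320,180:500],None,fx=2.3,fy=2.3)
    cv2.imwrite(f"pics/{n}2.png",im)
E
```

```text
now [ 0.5821 -0.2113  0.0448] yaw -1.588 t 3.675 q [-0.53  0.76  1.57  0.    0.81  2.63] F [-3.6  1.6  1.4]
[-0.0, -0.011, -0.0, -0.087]
[-0.002, -0.024, -0.0, -0.192]
[-0.005, -0.036, -0.0, -0.297]
[-0.009, -0.048, -0.0, -0.402]
[-0.015, -0.059, -0.0, -0.506]
[-0.022, -0.07, -0.0, -0.611]
[-0.03, -0.08, -0.0, -0.716]
[-0.036, -0.087, -0.0, -0.785]
```

View pics/scene2.png

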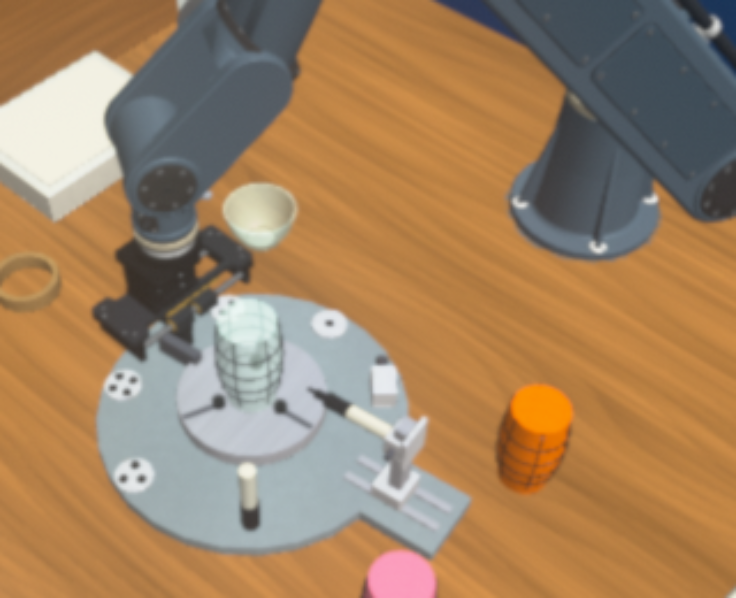

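View pics/wrist2.png

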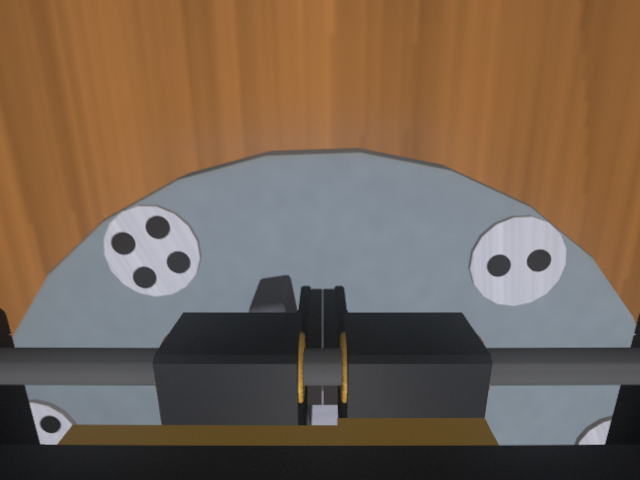

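The finger is on the tab's trailing side and the tab is moving (scene crop tab at (180,348), vase at (247,350), and the gripper is clear of it). I'll carry on round.

Request:
send_rows(
  steps=[0,0,-0.011,0,-0.087,0,-0.002,-0.024,0,-0.19,0,-0.005,-0.036,0,-0.297,0,-0.009,-0.048,0,-0.4,0,-0.015,-0.059,0,-0.5,0,-0.022,-0.07,0,-0.61,0,-0.03,-0.08,0,-0.716,0,-0.036,-0.087,0,-0.785],
)

```text
time: 4.78
position: [0.6719, -0.1788, 0.0453]
tool_rot: [0.921, -0.391, 0.002, 0.001]
ft_force: [-3.4, -1.7, 1.2]
grip_width: 0.0004
```

```bash
python3 - <<'E'
from mv import *
from rig import cams
arc([-44,-41,-38,-35,-32,-30,-29,-28])
for n in ["scene","top","wrist"]:
    c=cams.camera(n);pickle.dump(c,open(f"pics/{n}3.pkl","wb"))
    im=c["color"][:,:,::-1]
    if n=="scene": im=cv2.resize(im[60:320,180:500],None,fx=2.3,fy=2.3)
    if n=="top": im=cv2.resize(im[150:350,220:450],None,fx=3,fy=3)
    cv2.imwrite(f"pics/{n}3.png",im)
E
```

```text
now [ 0.6719 -0.1788  0.0453] yaw -0.803 t 4.775 q [-0.42  0.83  1.36 -0.    0.94  1.95] F [-3.4 -1.7  1.2]
[-0.003, -0.003, 0.0, -0.035]
[-0.003, -0.01, 0.0, -0.087]
[-0.004, -0.016, 0.0, -0.14]
[-0.005, -0.022, 0.0, -0.192]
[-0.007, -0.029, 0.0, -0.244]
[-0.008, -0.033, 0.0, -0.279]
[-0.008, -0.035, 0.0, -0.297]
[-0.009, -0.037, 0.0, -0.314]
```

View pics/scene3.png

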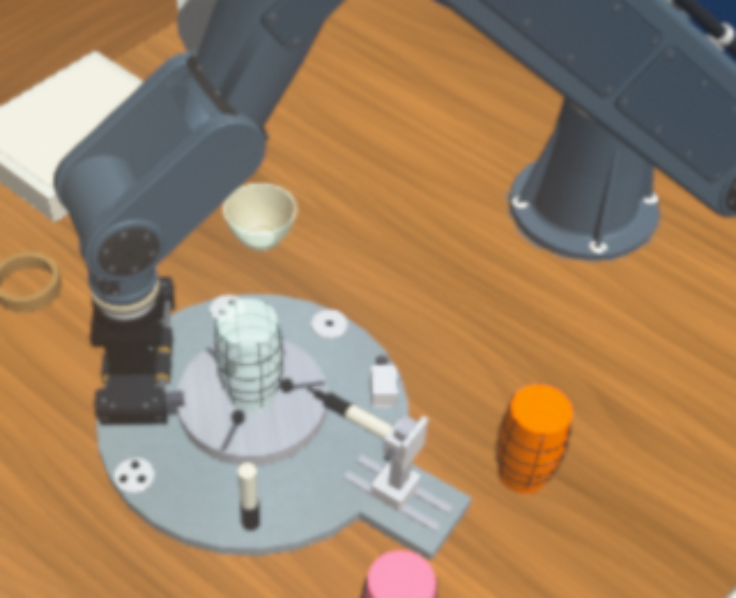

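View pics/top3.png

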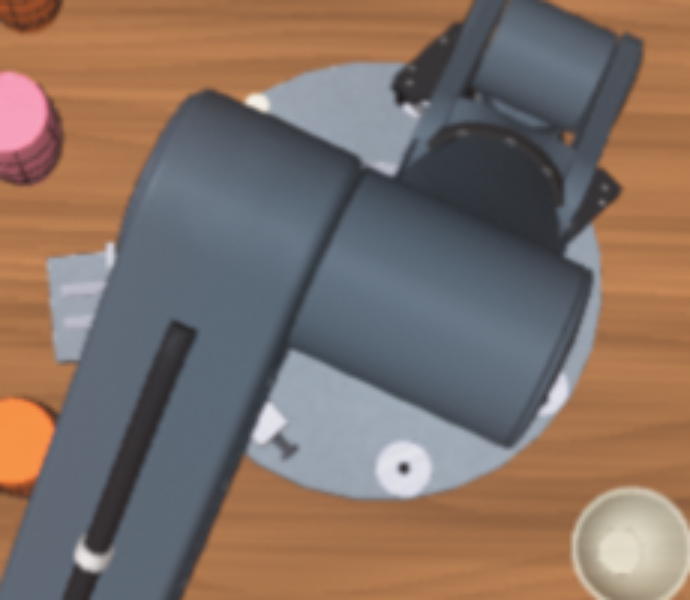

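View pics/wrist3.png

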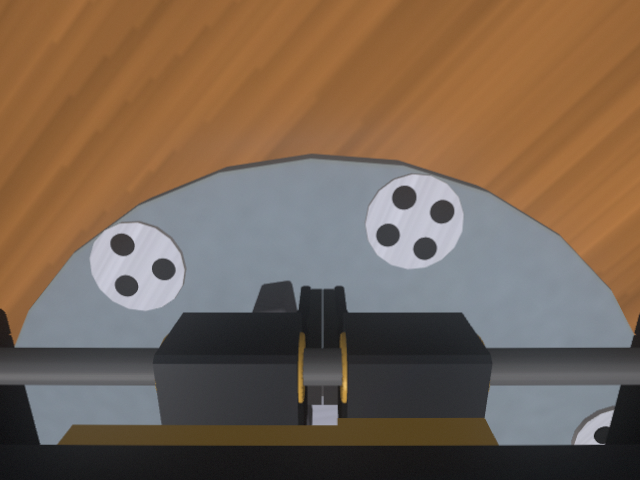

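```bash
python3 - <<'E'
from mv import *
w=load("wrist3")
cv2.imwrite("pics/w3c.png",cv2.resize(w["color"][260:330,230:360,::-1],None,fx=6,fy=6,interpolation=cv2.INTER_CUBIC))
uv,A=labelc(w,(138,266),60) if 'labelc' in globals() else (None,None)
from m import labelc
uv,A=labelc(w,(138,266),55);L=plane(w,uv,.024)[0];print(uv,A,L,np.degrees(np.arctan2(L[1]-AX[1],L[0]-AX[0])),np.hypot(*(L[:2]-AX)))
print(w["extrinsics"][:3,3])
E
```

```text
[137.09706729 266.49187844] 5961.5 [ 0.74701295 -0.12452626  0.024     ] -12.162847772273047 0.16624469414791865
[ 0.73172462 -0.23708613  0.20775566]
```

View pics/w3c.png

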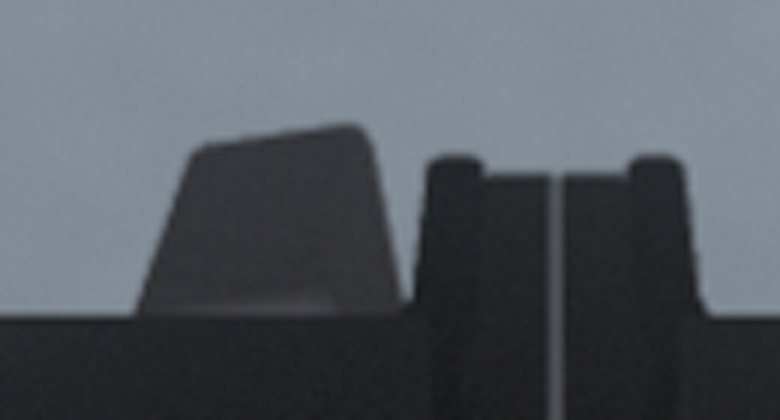

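```bash
cat >> mv.py <<'E'
def ang(c,uv,z):
    P=plane(c,uv,z)[:,:2]-AX;return np.degrees(np.arctan2(P[:,1],P[:,0])).round(2),np.hypot(P[:,0],P[:,1]).round(4)
E
python3 - <<'E'
from mv import *
w=load("wrist3")
print(ang(w,[(262.5,285),(290.8,281.2),(276.6,283.1)],.04))
p,_,_=cur();print(np.degrees(np.arctan2(p[1]-AX[1],p[0]-AX[0])),np.hypot(*(p[:2]-AX)))
E
```

```text
(array([-33.35, -38.58, -35.96]), array([0.1388, 0.1384, 0.1384]))
-45.094515636104354 0.12596987991787484
```

```bash
python3 - <<'E'
from mv import *
arc([-42,-38.5,-35,-32,-29.5,-27.5,-26,-26],r=.123)
E
```

```text
now [ 0.6734 -0.1787  0.0458] yaw -0.806 t 4.925 q [-0.42  0.83  1.36  0.    0.94  1.96] F [ 0.5 -0.   0.7]
[-0.003, -0.007, 0.001, -0.073]
[-0.004, -0.014, 0.001, -0.134]
[-0.005, -0.021, 0.001, -0.196]
[-0.007, -0.028, 0.001, -0.248]
[-0.008, -0.033, 0.001, -0.292]
[-0.009, -0.037, 0.001, -0.326]
[-0.011, -0.04, 0.001, -0.353]
[-0.011, -0.04, 0.001, -0.353]
```

Request:
send_rows(
  steps=[0,-0.003,-0.007,0.001,-0.073,0,-0.004,-0.014,0.001,-0.134,0,-0.005,-0.021,0.001,-0.196,0,-0.007,-0.028,0.001,-0.248,0,-0.008,-0.033,0.001,-0.292,0,-0.009,-0.037,0.001,-0.326,0,-0.011,-0.04,0.001,-0.353,0,-0.011,-0.04,0.001,-0.353],
)

```text
time: 5.92
position: [0.6945, -0.1425, 0.0448]
tool_rot: [0.974, -0.225, 0.004, 0.0]
ft_force: [0.1, -1.3, 0.5]
grip_width: 0.0004
```

```bash
python3 - <<'E'
from mv import *
from rig import cams
w=cams.camera("wrist");pickle.dump(w,open("pics/wrist4.pkl","wb"))
cv2.imwrite("pics/w4c.png",cv2.resize(w["color"][200:330,100:360,::-1],None,fx=3,fy=3,interpolation=cv2.INTER_CUBIC))
p,_,_=cur();print(np.degrees(np.arctan2(p[1]-AX[1],p[0]-AX[0])),np.hypot(*(p[:2]-AX)))
arc([-25,-24,-23,-22.5,-22],r=.123)
E
```

```text
-25.762015461340486 0.12183794158016482
now [ 0.6942 -0.1425  0.0447] yaw -0.453 t 5.975 q [-0.36  0.84  1.33  0.    0.96  1.66] F [-0.6 -2.1  1.3]
[0.001, -0.002, -0.0, -0.017]
[0.001, -0.004, -0.0, -0.035]
[0.001, -0.006, -0.0, -0.052]
[0.001, -0.007, -0.0, -0.061]
[0.001, -0.008, -0.0, -0.069]
```

View pics/w4c.png

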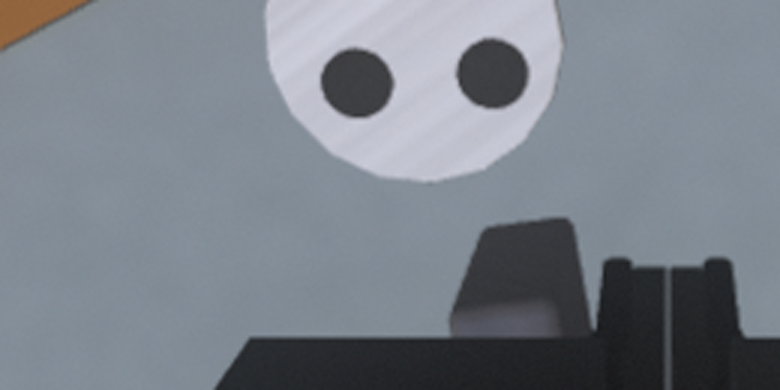

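```bash
python3 - <<'E'
from mv import *
from m import labelc
w=load("wrist4")
print(ang(w,[(261,276),(290.7,272.7),(275.8,274.3)],.04))
uv,A=labelc(w,(240,215),60);print(uv,A,ang(w,uv,.024),plane(w,uv,.024))
E
```

```text
(array([-14.09, -19.46, -16.77]), array([0.1399, 0.1393, 0.1395]))
[237.39944963 212.52787748] 6965.0 (array([-11.81]), array([0.1665])) [[ 0.74749155 -0.12356883  0.024     ]]
```

Request:
send_rows(
  steps=[0,0.001,-0.003,0,-0.02,0,0.001,-0.005,0,-0.04,0,0.001,-0.007,0,-0.06,0,0.001,-0.009,0,-0.075,0,0.001,-0.01,0,-0.085,0,0.001,-0.01,0,-0.085],
)

```text
time: 6.72
position: [0.6994, -0.1336, 0.0445]
tool_rot: [0.983, -0.183, 0.003, 0.0]
ft_force: [-1.2, -0.4, 0.5]
grip_width: 0.0001
```

```bash
python3 - <<'E'
from mv import *
from m import labelc
from rig import cams
w=cams.camera("wrist");pickle.dump(w,open("pics/wrist5.pkl","wb"))
cv2.imwrite("pics/w5c.png",cv2.resize(w["color"][150:330,160:360,::-1],None,fx=3,fy=3,interpolation=cv2.INTER_CUBIC))
p,_,_=cur();print(np.degrees(np.arctan2(p[1]-AX[1],p[0]-AX[0])),np.hypot(*(p[:2]-AX)))
uv,A=labelc(w,(260,210),60);print(uv,A,ang(w,uv,.024))
E
```

```text
-20.982120651238766 0.12325890415825445
[266.1711564  209.32960376] 7016.0 (array([-11.72]), array([0.1664]))
```

View pics/w5c.png

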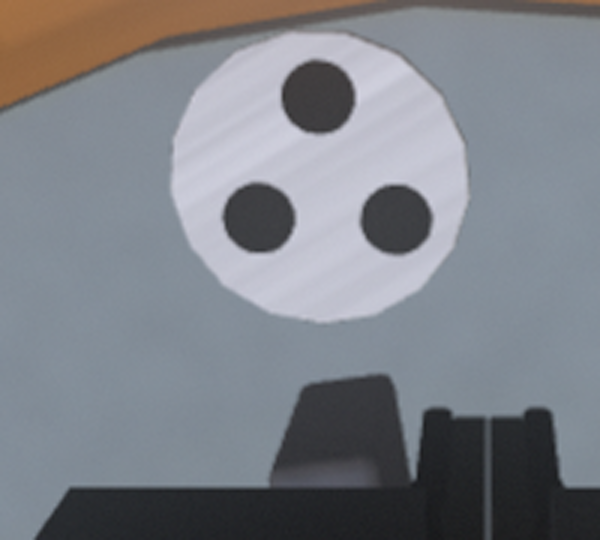

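```bash
python3 - <<'E'
from mv import *
w=load("wrist5")
print(ang(w,[(160+303/3,150+385/3),(160+391/3,150+374/3),(160+347/3,150+379.5/3)],.04))
E
```

```text
(array([ -9.39, -14.69, -12.04]), array([0.14  , 0.1397, 0.1397]))
```

Request:
send_rows(
  steps=[0,0,0.005,0,0,0,0,0.012,0,0,0,0,0.012,-0.05,0,0,0,0.012,-0.11,0,0,0,0.012,-0.17,0,0,0,0.012,-0.22,0,0,0,0.012,-0.235,0,0,0,0.012,-0.235,0],
)

```text
time: 7.78
position: [0.6938, -0.1448, 0.2802]
tool_rot: [0.983, -0.183, 0.005, 0.0]
ft_force: [-0.6, -0.5, -0.7]
grip_width: 0.0001
```

```bash
python3 - <<'E'
from mv import *
t=load("top0");print("plate top",plane(t,(257.6,240.6),.155))
P=plane(t,(257.6,240.6),.155)[0,:2]-AX;print(np.hypot(*P),np.degrees(np.arctan2(P[1],P[0])))
u=np.array([-.1315,.9913]);a=AX+.28*u;print(a)
rel([(a[0],a[1],.28,1.70)])
E
```

```text
plate top [[0.55315641 0.12447473 0.155     ]]
0.2162581965503269 98.33357082830712
[0.54768  0.188064]
now [ 0.6938 -0.1448  0.2802] yaw -0.369 t 7.775 q [-0.36  0.59  1.14  0.    1.4   1.58] F [-0.6 -0.5 -0.7]
[-0.256, -0.258, 0.0, -2.069]
```

Request:
send_rows(
  steps=[0,-0.02,-0.02,0,-0.17,0,-0.04,-0.04,0,-0.34,0,-0.065,-0.065,0,-0.51,0,-0.09,-0.09,0,-0.68,0,-0.115,-0.115,0,-0.85,0,-0.14,-0.14,0,-1.02,0,-0.165,-0.165,0,-1.19,0,-0.19,-0.19,0,-1.36],
)

```text
time: 8.78
position: [0.5828, 0.1018, 0.2754]
tool_rot: [0.878, 0.478, 0.001, 0.001]
ft_force: [0.2, -0.7, 0.1]
grip_width: 0.0004
```

```bash
python3 - <<'E'
from mv import *
rel([(.5477,.188,.28,1.70),(.5477,.188,.128,1.70)])
E
```

```text
now [0.5828 0.1018 0.2754] yaw 0.996 t 8.775 q [-0.01  0.43  1.46 -0.    1.26  0.56] F [ 0.2 -0.7  0.1]
[0.053, -0.076, -0.005, -0.704]
[0.053, -0.076, 0.147, -0.704]
```

Request:
send_rows(
  steps=[0,0.015,-0.025,-0.005,-0.17,0,0.035,-0.05,-0.005,-0.34,0,0.053,-0.076,-0.005,-0.51,0,0.053,-0.076,-0.005,-0.68,0,0.053,-0.076,-0.005,-0.704,0,0.053,-0.076,-0.005,-0.704],
)

```text
time: 9.52
position: [0.5472, 0.1872, 0.2785]
tool_rot: [0.661, 0.751, -0.001, 0.001]
ft_force: [-0.3, -0.6, 0.0]
grip_width: 0.0001
```

```bash
python3 - <<'E'
from mv import *
from rig import cams
rel([(.5477,.188,.128,1.70)])
for n in ["scene","top","wrist"]:
    c=cams.camera(n);pickle.dump(c,open(f"pics/{n}6.pkl","wb"))
    im=c["color"][:,:,::-1]
    if n=="scene": im=cv2.resize(im[120:320,180:410],None,fx=3,fy=3)
    if n=="top": im=cv2.resize(im[150:350,220:450],None,fx=3,fy=3)
    cv2.imwrite(f"pics/{n}6.png",im)
E
```

```text
now [0.5472 0.1872 0.2785] yaw 1.698 t 9.525 q [ 0.14  0.4   1.48 -0.    1.25  0.01] F [-0.3 -0.6  0. ]
[0.001, 0.001, 0.151, -0.002]
```

View pics/scene6.png

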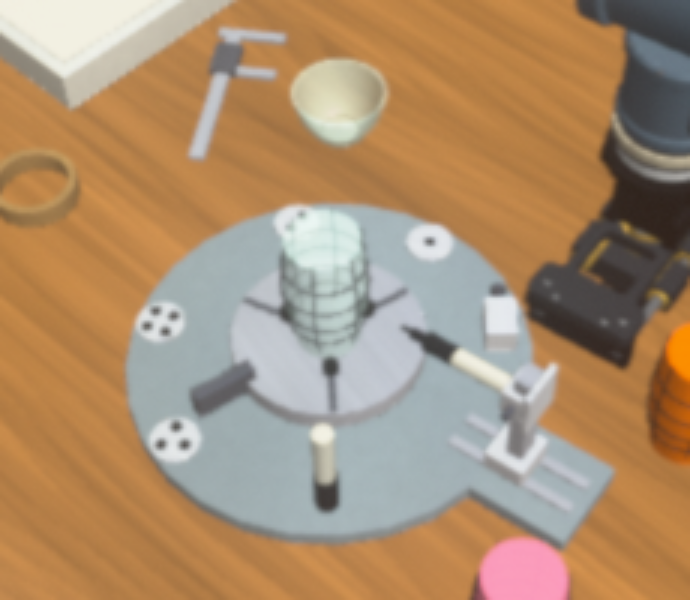

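View pics/top6.png

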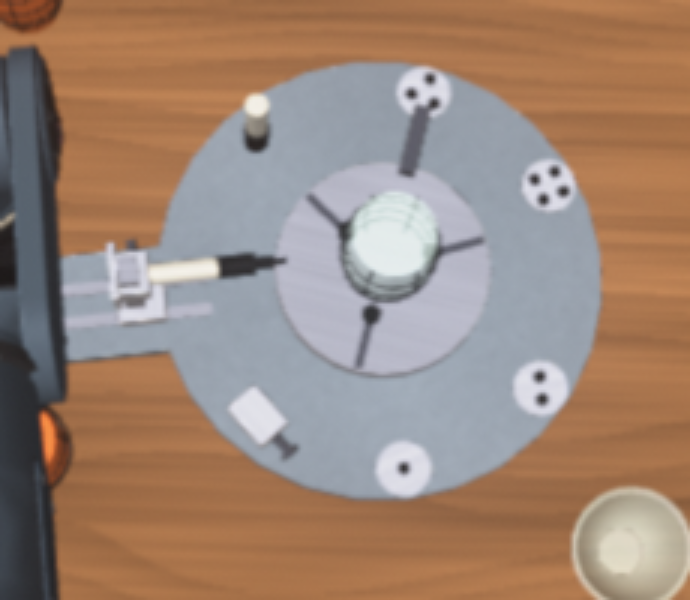

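View pics/wrist6.png

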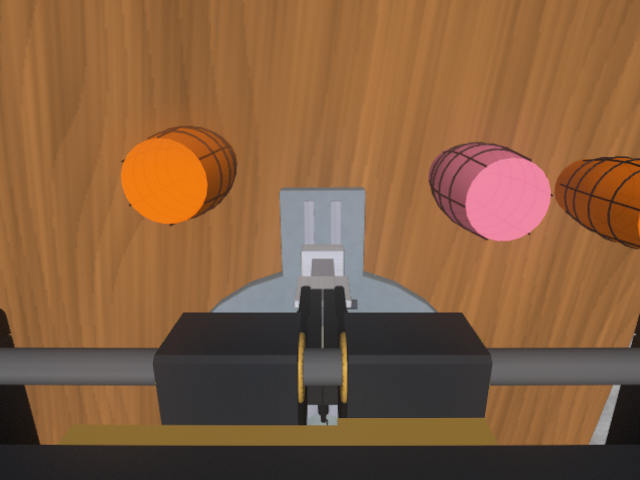

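The top view shows the tab at (415,140) in the crop, pointing at the three-dot label (424,92). The wrist view is centred on the push plate at (322,290). I'll measure the tab numerically, then descend behind the plate.

```bash
cat > tab.py <<'E'
from mv import *
from m import labelc
def tabang(t):
    g=t["color"].astype(int).sum(2);m=np.zeros(g.shape,np.uint8)
    b=proj(t,[AX[0]+.115*np.cos(-.213),AX[1]+.115*np.sin(-.213),.068])[0];u,v=int(b[0]),int(b[1])
    m[v-14:v+15,u-14:u+15]=g[v-14:v+15,u-14:u+15]<300
    n,l,st,ce=cv2.connectedComponentsWithStats(m);k=1+st[1:,4].argmax();print("px",ce[k],st[k])
    L,_=labelc(t,proj(t,[.7455,-.125,.024])[0],13)
    for z in(.06,.068):print("tab",ang(t,ce[k],z))
    print("label",ang(t,L,.024))
E
python3 - <<'E'
from tab import *
tabang(load("top6"));tabang(load("scene6"))
E
```

```text
px [357.64615385 197.09230769] [354 187   8  21  65]
tab (array([-13.4]), array([0.1076]))
tab (array([-13.31]), array([0.1054]))
label (array([-12.65]), array([0.1635]))
px [253.52777778 251.27777778] [245 245  19  12  72]
tab (array([-9.57]), array([0.1177]))
tab (array([-7.17]), array([0.1202]))
label (array([-12.27]), array([0.1665]))
```

Request:
send_rows(
  steps=[0,0,0,0.03,0,0,0,0,0.08,0,0,0,0,0.13,0,0,0,0,0.15,0,0,-0.02,0,0.15,0,0,-0.035,0,0.15,0,0,-0.045,0,0.15,0],
)

```text
time: 10.55
position: [0.5552, 0.1408, 0.1312]
tool_rot: [0.661, 0.75, 0.001, 0.002]
ft_force: [-0.6, 2.4, 0.1]
grip_width: 0.0002
```

```bash
python3 - <<'E'
from mv import *
rel([])
p=cur()[0][:2]-AX;u=np.array([-.1315,.9913]);print("out",p@u,"lat",p[0]*u[1]-p[1]*u[0])
E
```

```text
now [0.5552 0.1408 0.1312] yaw 1.696 t 10.55 q [ 0.05  0.58  1.65 -0.    0.91 -0.07] F [-0.6  2.4  0.1]
out 0.23211504914299358 lat 0.0012483878761848435
```

Request:
send_rows(
  steps=[0,-0.006,0,0,0,0,-0.012,0,0,0,0,-0.018,0,0,0,0,-0.024,0,0,0,0,-0.03,0,0,0,0,-0.034,0,0,0,0,-0.038,0,0,0,0,-0.038,0,0,0],
)

```text
time: 11.55
position: [0.5602, 0.1023, 0.1311]
tool_rot: [0.661, 0.75, 0.001, 0.003]
ft_force: [-0.2, 0.1, 0.4]
grip_width: 0.0008
```

Request:
send_rows(
  steps=[0,-0.003,0,0,0,0,-0.005,0,0,0,0,-0.006,0,0,0],
)

```text
time: 11.92
position: [0.5603, 0.1013, 0.1312]
tool_rot: [0.662, 0.749, 0.004, -0.001]
ft_force: [-0.5, 18.6, 3.3]
grip_width: 0.0003
```

```bash
python3 - <<'E'
from mv import *
rel([])
p=cur()[0][:2]-AX;u=np.array([-.1315,.9913]);print("out",p@u,"lat",p[0]*u[1]-p[1]*u[0])
E
```

```text
now [0.5603 0.1013 0.1312] yaw 1.694 t 11.925 q [-0.02  0.57  1.66  0.01  0.9  -0.15] F [-0.5 18.6  3.3]
out 0.19232928442512184 lat 0.001061856745105061
```

The force rose to 18.6 N with the motion blocked at 192 mm from the axis, so the slide is on its stop. I'll back off, lift and check.

Request:
send_rows(
  steps=[0,0.01,0,0,0,0,0.04,0,0,0,0,0.08,0,0,0,0,0.09,0,-0.05,0,0,0.09,0,-0.1,0,0,0.09,0,-0.14,0,0,0.09,0,-0.15,0,0,0.09,0,-0.15,0],
)

```text
time: 12.92
position: [0.5483, 0.1892, 0.2813]
tool_rot: [0.662, 0.749, 0.004, -0.0]
ft_force: [0.1, -0.6, -0.0]
grip_width: 0.0007
```

```bash
python3 - <<'E'
from tab import *
from rig import cams
rel([])
for n in ["scene","top"]:
    c=cams.camera(n);pickle.dump(c,open(f"pics/{n}7.pkl","wb"))
    im=c["color"][:,:,::-1]
    im=cv2.resize(im[120:320,180:410] if n=="scene" else im[150:350,220:450],None,fx=3,fy=3)
    cv2.imwrite(f"pics/{n}7.png",im)
tabang(load("top7"))
E
```

```text
now [0.5483 0.1892 0.2813] yaw 1.693 t 12.925 q [0.14 0.4  1.48 0.01 1.25 0.01] F [ 0.1 -0.6 -0. ]
px [357.60606061 197.15151515] [354 187   8  21  66]
tab (array([-13.36]), array([0.1074]))
tab (array([-13.28]), array([0.1052]))
label (array([-12.65]), array([0.1635]))
```

View pics/scene7.png

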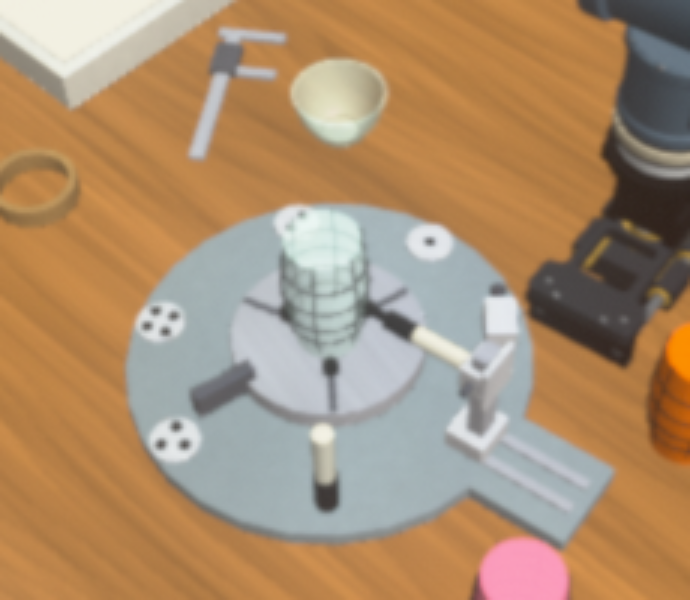

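View pics/top7.png

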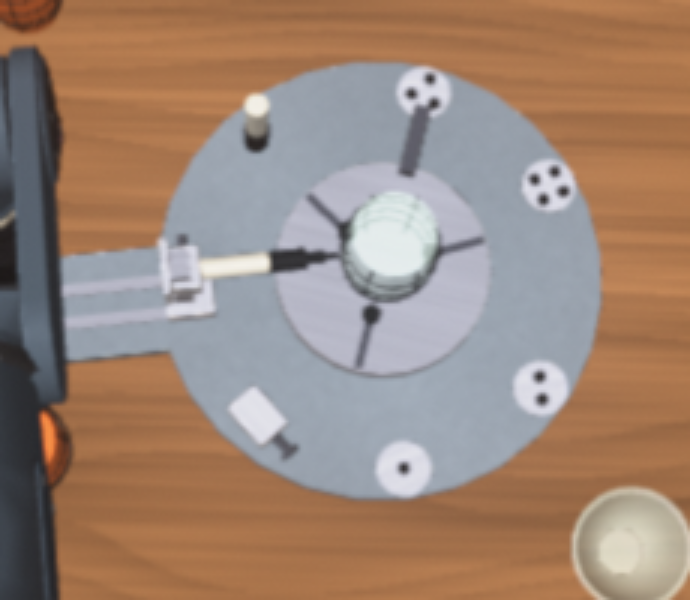

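```bash
python3 - <<'E'
from mv import *
t=load("top7");print(ang(t,[(220+160/3,150+265/3),(220+109/3,150+268/3)],.155))
from rig import hand_in; hand_in()
E
```

```text
(array([98.03, 97.46]), array([0.1795, 0.2189]))
the job is handed in; nothing more can be done
```

The tab now points at the three-dot label and the pen slide is home, and I handed the job in at about 13 s of the 58 s. The hand-in reports no verdict, so the figures below come from my own last checks.

- **Tab:** with shut fingers I pushed it about 95° counterclockwise to the three-dot label at 340°. The wrist camera put it within about 0.3° of the label. The top camera put it about 0.7° off, or 2 mm at 165 mm out, and this did not change after the slide was pushed.
- **Pen slide:** I pushed it in only after the tab was set, until it stopped with 18.6 N on the wrist. Its push plate then measured 179.5 mm from the axis, against the stated 180 mm when home.
- **Vase and other things:** in the last pictures the vase stands upright in the middle of the turntable. The spare clamp, upright marker, bowl, caliper and tape are where they were. The lying marker and pen tin were outside those last crops, but the arm never went near them. At the end the arm was raised clear of everything.

**Disagreements between measurements:**
- The scene and top cameras differed by about 3.5 mm in label x position, so I averaged them for the axis.
- My colour mask in the scene camera also caught the tab's side face and read the tab about 3° to 5° off, so I did not use that reading.

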